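# Hang the ink roller up to dry

### The arm

A 6-joint arm with a two-finger parallel gripper is mounted at the origin on the work surface. World frame = base frame: x ahead of the robot, y to its left, z up, the work surface at z = 0. Lengths are in m, angles in rad, forces in N, time in s.
With the tool pointing down it reaches from about 0.275 to 0.75 m from the base axis. Payload 10.2 kg.
Tool frame: the origin (TCP) lies midway between the tips of the shut fingers; the grasp point (between the pads) lies 19 mm behind it; z points along the fingers, y is the direction in which the jaws open and shut (so a half turn about z gives the same grasp; the last joint's range is limited). The gripper opens to 88 mm and grips with 3 to 60 N. Pads are 18 mm wide; open, the fingers measure 123 mm over their backs; the gripper's body (75 mm by 187 mm) begins 45 mm behind the grasp point.
Start: joints at [-1.515, 0.313, 1.498, -0, 1.331, -0.223], TCP at [0.144, -0.505, 0.218] pointing down, gripper open.
Joint ranges: [-2.94, 2.94], [-0.97, 2.17], [0.19, 2.56], [-1.23, 4.37], [0.02, 3.11], [-2.88, 2.88]. Speed limits (rad/s): [2.39, 2.39, 3.01, 3.14, 3.14, 3.14].

### API

Orientations are given as a 3x3 rotation matrix whose columns are the frame's x, y, z axes.
In Python, from bench import env gives the robot as it stands.
- The arm moves only by the tool servo_tool, never from a script. Its argument "rows" is a list that holds one entry, the list of rows, each a list of 6 numbers: the shift along the world's x, y, z in mm, then the turn, a rotation vector about the world's x, y, z in degrees. In form: [[[x, y, z, rx, ry, rz], ...]]. A call has 1 to 8 rows; each row shifts and turns the commanded pose from where the row before left it; what a row does not reach is not made up. A row lasts 1/10 s, in which the tool goes at most 50 mm and 8.59 degrees, less where a joint would pass 70% of its speed; a pose out of reach is approached as far as the arm can. A call is refused whole if a number of a shift passes 50 or a number of a turn 8.59, either way. A call with a gripper value outside its range is refused whole. "hand" is the opening, from 0 (shut) to 1 (fully open), set as the call begins (left out, the last holds). The fingers move at their own pace and stop on an object; "grip_force" is the grip in N (left out, the last holds). Time passes only in rows, so rows that do not move let the fingers close. It gives the time, the measured TCP pose, the force and the opening at its end, in the units of the state.
- env.observe(): the state, without advancing time (a new reading comes with each control period).
- env.read_camera(name): name is "scene" or "top"; returns the picture (400x640x3 uint8, red, green, blue); there is no depth.
- env.calibration(name): a dict with "fx", "fy", "cx", "cy" (pixels), "k1" (the pictures are not rectified: a ray, as slopes to the right and down, at radius r is drawn at 1 + k1 r^2 times it, then the intrinsics apply), "extrinsics" (4x4, takes a point from world to camera coordinates). Camera axes: x right, y up, looking along -z (the intrinsics and any distortion apply to the point x, -y, -z); pixel columns grow to the right and rows downward; lengths in m; the calibration is good to about 2 mm. A picture is of the moment at which its call begins. calibration takes no time and is no camera call.
- env.close_job(): hands the job in, once; it reports no verdict.
The state is a dict: "time_s": time; "joint_pos": joint angles; "qd": joint speeds; "joint_torque": joint torques, N m; "eef_pos": TCP position; "orientation": TCP orientation; "force": force on the tool from outside, world axes, zero at the start; "ft_torque": the same for the moment, N m; "grip_width": finger opening in m.
Only numpy, scipy, OpenCV 4.12 (cv2) and the standard library are available. Lean on these libraries where they do the work, as an engineer would, in place of code of your own. Each camera call takes 0.05 s, during which the arm holds its last target.

### The job

Put the blue-handled ink roller away to dry: slide the clear screen of the drying cabinet fully aside so that the blue hook is uncovered, hang the roller by the ring at its handle's end on the blue hook under the cabinet's roof and let go, then slide the screen all the way back across so that it covers the blue hook. The roller must stay hanging still on its hook, and the yellow roller, the ink bottles, the jar and the roll of tape must be left where they are.

Things in the scene. Friction and masses are not known exactly. Their poses are not given: they have to be found in the camera images.
- roller_blue_grip (a point): Blue-handled ink roller, 195 mm long, 0.25 kg, lying on the white slab. Point: middle of its handle, on its axis, 24 mm above the slab: the place to grasp; mass centre about 13 mm towards the rubber. Axes: x along the handle to the hanging ring, y across, z up as it lies. Handle 26 mm wide and high, x = -26 to 67 mm; a foot under it at x = 50 to 64 mm reaches the slab
- roller_blue_axle (a point): Centre of the blue roller's black rubber cylinder (36 mm diameter, 64 mm wide), 58 mm from the grip point away from the ring, 6 mm below the handle's axis. Its steel yoke is 80 mm wide (y), from 26 mm to 62 mm behind the grip point. Same axes
- roller_blue_eye (a point): Centre of the steel hanging ring at the end of the blue roller's handle, 95 mm from the grip point along x. The ring lies flat in the roller's x-y plane (hole's axis is z): hole 32 mm in diameter, outer diameter 48 mm, 8 mm thick. Same axes as the grip point
- roller_yellow_grip (a point): Middle of the handle of a second roller of the same shape with a yellow handle, lying beside the blue one on the same slab; not to be moved
- slab: White inking slab, fixed, 260 (x) x 300 (y) x 8 mm; origin at the centre of its underside on the table
- cabinet: Fixed drying cabinet, open front and back, 480 mm wide; origin on the table, front faces its -x (the robot), +y left. Floor top at 8 mm; side walls' inner faces at y = -232 and 232 mm; clear side walls and flat roof from x = -35 (front edge) to 100 mm, roof's underside at 285, top at 295 mm. A rubber bar across it (front face x = 55 mm, 45 to 75 mm high). Two hooks at x = 50, y = 115 and -115 mm
- hook_blue: Blue hook, fixed on the cabinet's rear rail, in the left or right place. Origin: its elbow on the bar's axis, 210 mm above the table, 75 mm below the roof, 85 mm behind the roof's front edge. Axes as the cabinet's. Bar 10 mm thick, level from the elbow 44 mm back (+x) to a blue plate 50 mm wide, 45 high.
- hook_blue_tip (a point): End of the blue hook's tip, on the bar's axis: the bar rises from the elbow towards the robot and up at 45 degrees, ending 23 mm in front of and 23 mm above the elbow. A ring goes over the tip from the front and above and slides down to the elbow. A roller let go there swings down against the rubber bar and hangs nearly upright, 20 mm above the floor
- hook_yellow: The yellow hook, same shape as the blue one, in the cabinet's other place; stays empty
- screen_tab (a point): Centre of the orange grip tab on the sliding screen's upper edge, at the middle of its width: 40 mm wide (cabinet y), 14 mm thick (x), 48 mm high, centre 316 mm above the table (top at 340 mm), 8 mm in front of the roof's front edge; axes as the cabinet's
- screen (a joint): Clear sliding screen (220 mm wide, 6 mm thick, as tall as the cabinet) along the cabinet's front: metres from the middle, + to the cabinet's +y (left); stops at -0.115 (right hook covered, left free) and +0.115 (left hook covered, right free). Starts near the middle, in the way of both hooks, moves with about 2 N and stays where left
- jar (a point): Middle of an amber jar (68 mm diameter, 70 mm high) standing loose between slab and cabinet; not to be moved
- ink_blue (a point): Middle of a pale glass ink bottle (52 mm diameter, 130 mm high) standing loose beyond the slab; not to be moved
- ink_red (a point): Middle of a red ink bottle (52 mm diameter, 120 mm high) standing loose beyond the slab; not to be moved
- tape (a point): Middle of a loose roll of tape (90 mm diameter, 24 mm high); not to be moved
Things that resemble listed ones, but are neither listed nor needed, are in the scene too. Leave any purple look-alike of the part that bears roller_blue_grip alone.

How it is judged:
By the outcome, as a careful person would: the job done as asked, in the order asked, and still so for the second after the job is handed in, with the robot touching nothing.
It also fails if it takes over 72 s, if anything falls off the work surface, if the arm or the gripper's body presses on something with over 40 N, if the wrist force passes 120 N, or if a joint passes its speed limit or range.

## Working session

There is one attempt and no reset: what is moved stays moved. The work goes in short steps, Python scripts to look and compute and a tool call to move; the robot and the scene stay as the last step left them, time stands still between calls to the robot, and variables do not carry over. Pictures are saved under pics/ and viewed, and the job is handed in when it is done.

Besides the shell and the picture viewer there is one more tool, called after ">>>" in YAML: its name, and indented under it one key for each argument. servo_tool: Moves the arm, as the interface text tells. Its arguments: {"type":"object","properties":{"rows":{"type":"array","items":{"type":"array","items":{"type":"array","items":{"type":"number"}}}},"hand":{"type":"number"},"grip_force":{"type":"number"}},"required":["rows"]}

```bash
ls; mkdir -p pics; python3 - <<'E'
from bench import env
import cv2
o=env.observe();print(o)
for n in("scene","top"):
    cv2.imwrite(f"pics/{n}0.png",env.read_camera(n)[:,:,::-1]); print(n,env.calibration(n))
E
```

```text
pics
{'time_s': 0.0, 'joint_pos': array([-1.51542091e+00,  3.13460934e-01,  1.49844332e+00, -1.77747665e-05,
        1.33101266e+00, -2.23412671e-01]), 'qd': array([-0.00062121, -0.00154574,  0.00043248, -0.00053169,  0.00029525,
       -0.00013336]), 'joint_torque': array([-2.18992282e-03, -4.02215624e+01, -2.52268714e+01,  6.93434430e-02,
        3.52655794e-02, -1.02086437e-04]), 'eef_pos': array([ 0.14443656, -0.50444901,  0.21745315]), 'orientation': array([[ 9.61388498e-01,  2.75194745e-01, -9.05339611e-05],
       [ 2.75194621e-01, -9.61387630e-01,  1.32127857e-03],
       [ 2.76570689e-04, -1.29517648e-03, -9.99999123e-01]]), 'force': array([ 0.35909479, -0.09844991, -0.5268318 ]), 'ft_torque': array([-0.0069157 , -0.01564903, -0.02772483]), 'grip_width': 0.08801165005319898}
scene {'fx': 372.16518687898827, 'fy': 372.16518687898827, 'cx': 318.0819643663296, 'cy': 201.1620784356418, 'k1': -0.08643482814434394, 'extrinsics': array([[ 0.30739624,  0.95157444, -0.00369263, -0.29539495],
       [-0.66589929,  0.21788068,  0.71351674,  0.19823822],
       [ 0.67976885, -0.21687345,  0.70062845, -1.50335311],
       [ 0.        ,  0.        ,  0.        ,  1.        ]])}
top {'fx': 387.3680282049796, 'fy': 387.3680282049796, 'cx': 317.080744805578, 'cy': 197.8894700415458, 'k1': 0.02327195637483505, 'extrinsics': array([[ 0.01279918, -0.99978563, -0.01627481,  0.12996571],
       [ 0.99288393,  0.01078027,  0.11859718, -0.58626699],
       [-0.11839631, -0.01767695,  0.99280906, -1.21935395],
       [ 0.        ,  0.        ,  0.        ,  1.        ]])}
```

View pics/scene0.png

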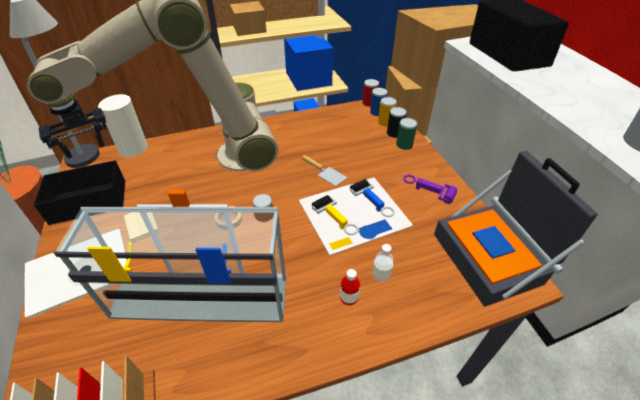

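View pics/top0.png

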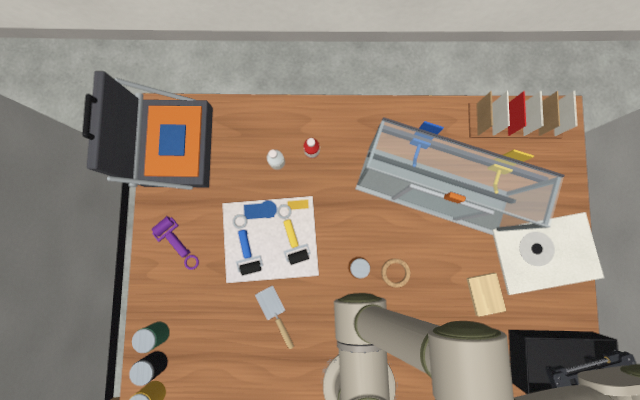

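The scene view looks from behind the cabinet and the top view has +x up. The blue roller is at about top (245,245), the jar at (360,268), the tape at (396,273), the blue hook at (420,140) on the cabinet's left and the orange tab at (455,197). Next I'll enlarge both views.

```bash
cat > h.py <<'E'
import numpy as np, cv2
from bench import env
def cal(n):
    c=env.calibration(n); return c,np.array(c["extrinsics"])
def proj(n,P):
    c,E=cal(n); P=np.atleast_2d(P); q=P@E[:3,:3].T+E[:3,3]
    x=q[:,0]/-q[:,2]; y=-q[:,1]/-q[:,2]; s=1+c["k1"]*(x*x+y*y)
    return np.c_[c["fx"]*x*s+c["cx"],c["fy"]*y*s+c["cy"]]
def ray(n,u,v):
    c,E=cal(n); K=np.array([[c["fx"],0,c["cx"]],[0,c["fy"],c["cy"]],[0,0,1]])
    x,y=cv2.undistortPoints(np.array([[[u,v]]],float),K,np.array([c["k1"],0,0,0.]))[0,0]
    R=E[:3,:3]; return -R.T@E[:3,3], R.T@np.array([x,-y,-1])
def onz(n,u,v,z):
    o,d=ray(n,u,v); return o+d*(z-o[2])/d[2]
def tri(uv1,uv2):
    o1,d1=ray("scene",*uv1);o2,d2=ray("top",*uv2)
    A=np.c_[d1,-d2]; t=np.linalg.lstsq(A,o2-o1,rcond=None)[0]
    a=o1+d1*t[0];b=o2+d2*t[1]; return (a+b)/2,np.linalg.norm(a-b)
def crop(src,x0,y0,w,h,s,out):
    im=cv2.imread(src)[y0:y0+h,x0:x0+w]; im=cv2.resize(im,None,fx=s,fy=s,interpolation=cv2.INTER_CUBIC)
    st=20
    for x in range((x0//st+1)*st,x0+w,st): cv2.putText(im,str(x),((x-x0)*s,10),0,.35,(0,0,255),1);cv2.line(im,((x-x0)*s,12),((x-x0)*s,18),(0,0,255),1)
    for y in range((y0//st+1)*st,y0+h,st): cv2.putText(im,str(y),(0,(y-y0)*s),0,.35,(0,0,255),1);cv2.line(im,(22,(y-y0)*s),(28,(y-y0)*s),(0,0,255),1)
    cv2.imwrite(out,im)
E
python3 - <<'E'
from h import *
crop("pics/top0.png",350,110,220,130,3,"pics/tc.png")
crop("pics/top0.png",215,190,115,100,6,"pics/tr.png")
crop("pics/scene0.png",50,180,250,150,3,"pics/sc.png")
crop("pics/scene0.png",295,170,120,90,6,"pics/sr.png")
E
```

```text
(no output)
```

View pics/tc.png

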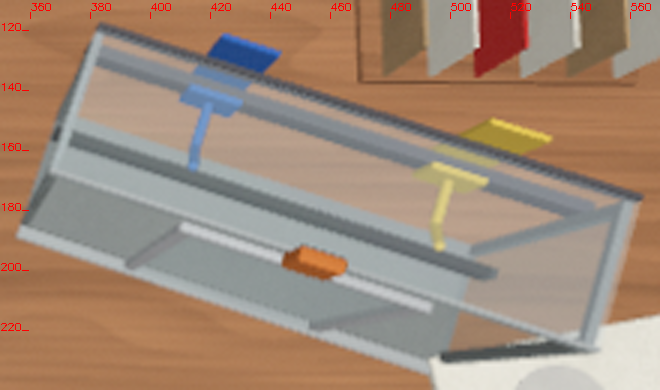

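View pics/tr.png

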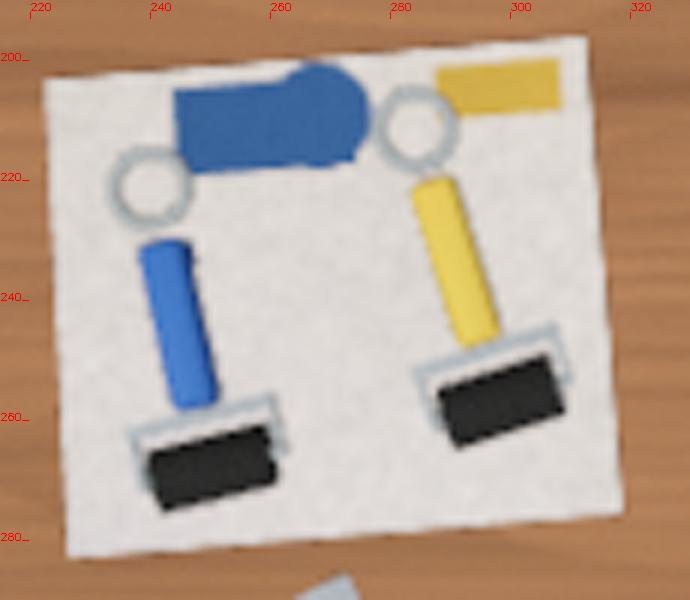

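View pics/sc.png

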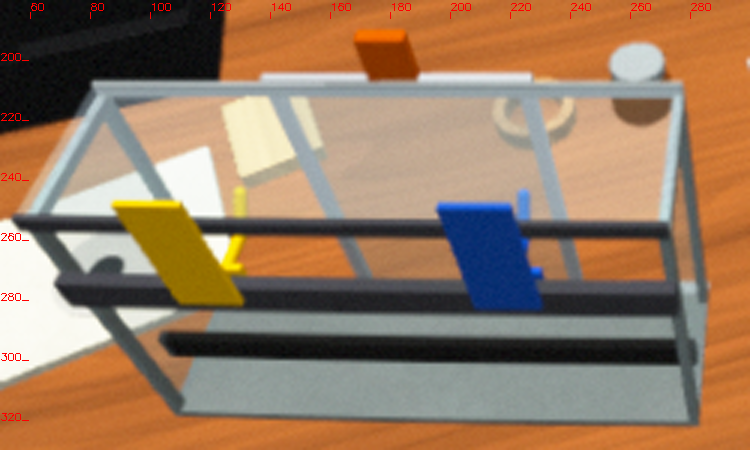

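View pics/sr.png

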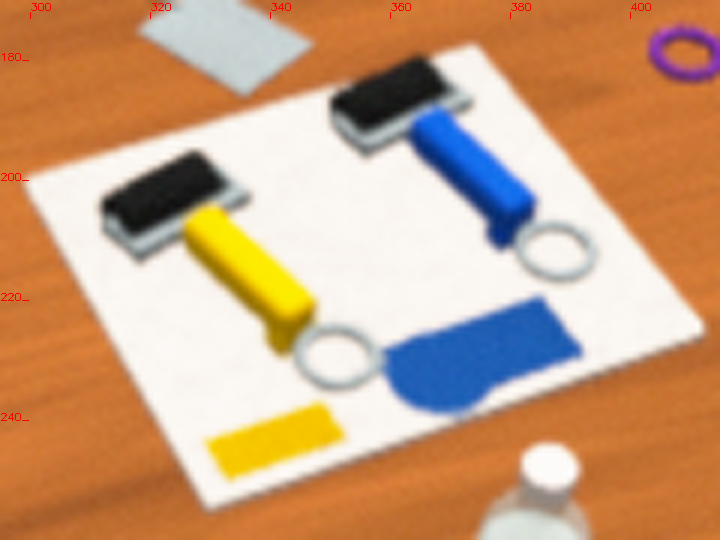

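```bash
cat > fit.py <<'E'
from h import *
from scipy.optimize import least_squares
T=lambda a,b:(350+a/3,110+b/3); S=lambda a,b:(50+a/3,180+b/3)
obs=[("top",(.1,.24,.295),T(99,26)),("top",(.1,-.24,.295),T(638,198)),("top",(-.035,.24,.295),T(50,172)),("top",(-.035,-.24,.295),T(590,350)),
("scene",(-.035,.24,.295),S(682,84)),("scene",(-.035,-.24,.295),S(94,84)),
("top",(.027,.115,.233),T(193,168)),("scene",(.027,.115,.233),S(523,191)),("top",(.027,-.115,.233),T(439,248)),("scene",(.027,-.115,.233),S(239,189))]
def w(p,P):
    P=np.array(P);c,s=np.cos(p[2]),np.sin(p[2]);return np.array([p[0]+c*P[0]-s*P[1],p[1]+s*P[0]+c*P[1],P[2]])
def f(p): return np.concatenate([proj(n,w(p,P))[0]-uv for n,P,uv in obs])
r=least_squares(f,[.7,-.25,-.3],loss="soft_l1");p=r.x
if __name__=="__main__":
    print(p,np.degrees(p[2]));print(np.round(f(p).reshape(-1,2),1))
    for nm,P in(("tip",(.027,.115,.233)),("elbow",(.05,.115,.21))):print(nm,w(p,P))
    # tab: top centre height .340
    t,e=tri(S(383,35),T(318,252)); print("tab top approx",t,e)
    d=t-[p[0],p[1],0];c,s=np.cos(p[2]),np.sin(p[2]);print("in cab",c*d[0]+s*d[1],-s*d[0]+c*d[1])
    print("tip tri",tri(S(523,191),T(193,168)),tri(S(239,189),T(439,248)))
E
python3 fit.py; python3 - <<'E'
from h import *
T=lambda a,b:(215+a/6,190+b/6)
R=lambda a,b:(295+a/6,170+b/6)
# blue ring centre, z=.032 ; handle mid; 
print("ring",onz("top",*T(151,188),.032),onz("scene",*R(555,250),.032))
print("yring",onz("top",*T(418,129),.032))
im=cv2.imread("pics/top0.png");h=cv2.cvtColor(im,cv2.COLOR_BGR2HSV)
print("handle ends top",onz("top",*T(166,242),.045),onz("top",*T(194,408),.045))
print("rubber top",onz("top",*T(212,462),.044))
print("jar",onz("top",360,267,.07),"tape",onz("top",396,273,.024))
print("bottles", onz("top",272,156,.13),onz("top",311,143,.12))
for a in[(45,80),(587,38),(622,514),(69,557)]:print("slab",onz("top",*T(*a),.008))
E
```

```text
[ 0.59429601 -0.23228849 -0.31568348] -18.087331172201832
[[-1.   0.3]
 [ 0.9  0.6]
 [-0.6 -0.3]
 [ 2.9  0.5]
 [ 0.1 -1.3]
 [-0.2 -1.4]
 [-0.2 -1.3]
 [-0.   0.5]
 [-0.1 -1.3]
 [ 0.1  0.4]]
tip [ 0.65566541 -0.13135387  0.233     ]
elbow [ 0.67752885 -0.1384946   0.21      ]
tab top approx [ 0.5616504  -0.20640248  0.33972709] 0.00022592764254820045
in cab -0.03906914086759804 0.014471475263946007
tip tri (array([ 0.65248027, -0.13173993,  0.23126545]), np.float64(0.0011757805566772756)) (array([ 0.58091878, -0.35110654,  0.23094928]), np.float64(6.409493658000305e-05))
ring [0.50608914 0.38480526 0.032     ] [0.50984993 0.38532421 0.032     ]
yring [0.53959561 0.24146028 0.032     ]
handle ends top [0.47674356 0.37294011 0.045     ] [0.38970999 0.35495169 0.045     ]
rubber top [0.36173879 0.34466209 0.044     ]
jar [0.36786365 0.00144114 0.07      ] tape [ 0.34819445 -0.11707704  0.024     ]
bottles [0.70019545 0.27388599 0.13      ] [0.74434595 0.15626193 0.12      ]
slab [0.56643479 0.45084826 0.008     ]
slab [0.59306415 0.15154085 0.008     ]
slab [0.33489518 0.12902305 0.008     ]
slab [0.30826369 0.42674587 0.008     ]
```

>>> servo_tool:
  rows:
    - [[0,0,45,0,0,0],[0,0,45,0,0,0],[0,0,45,0,0,0],[10,10,45,0,0,-4],[36,30,5,0,0,-5],[36,30,0,0,0,-5],[36,30,0,0,0,-5],[36,30,0,0,0,-5]]
  hand: 0

```text
time_s: 0.9
eef_pos: [0.2995, -0.3733, 0.4028]
orientation: [[0.99, -0.144, -0.0], [-0.144, -0.99, 0.0], [-0.0, -0.0, -1.0]]
force: [0.8, -0.2, -0.2]
grip_width: 0.0263
```

```bash
python3 - <<'E'
from h import *
T=lambda a,b:(215+a/6,190+b/6)
R=lambda a,b:(295+a/6,170+b/6)
print("yoke",onz("top",*T(130,432),.03),onz("top",*T(272,395),.03))
for n in("top","scene"):
    im=cv2.imread(f"pics/{n}0.png");h=cv2.cvtColor(im,cv2.COLOR_BGR2HSV)
    m=cv2.inRange(h,(105,150,100),(118,255,255))
    k,l,st,ce=cv2.connectedComponentsWithStats(m)
    for i in range(1,k):
        if st[i,4]>100:
            c=cv2.minAreaRect(np.argwhere(l==i)[:,::-1].astype(np.float32));print(n,st[i],ce[i],c)
            print(onz(n,*ce[i],.034))
E
```

```text
yoke [0.3761068  0.39157947 0.03      ] [0.39650993 0.31639762 0.03      ]
top [420 122  23  12 152] [430.76315789 127.55263158] ((430.95001220703125, 127.64999389648438), (21.187257766723633, 7.589465141296387), 18.434947967529297)
[ 0.82217299 -0.23437687  0.034     ]
top [159 125  27  30 725] [171.69793103 139.99310345] ((171.7755584716797, 139.98878479003906), (25.018749237060547, 29.263442993164062), 2.8624050617218018)
[0.77283337 0.6210491  0.034     ]
top [245 201  31  18 416] [260.08653846 210.10096154] ((259.94390869140625, 209.3778076171875), (16.02997589111328, 30.412010192871094), 87.1375961303711)
[0.54307788 0.32106975 0.034     ]
top [239 230  12  28 200] [244.48 243.4 ] ((244.50001525878906, 243.49998474121094), (27.456260681152344, 7.452413558959961), 78.69007110595703)
[0.43542049 0.36788606 0.034     ]
scene [ 285   35   49   55 2230] [308.83811659  61.31255605] ((310.0231018066406, 61.68461990356445), (51.97054672241211, 49.24178695678711), 82.87498474121094)
[-0.67821291  0.47562495  0.034     ]
scene [294  98  25  13 220] [304.92272727 104.13636364] ((305.40539
[... 203 characters left out ...]
5, 198.12351989746094), (25.055469512939453, 9.002613067626953), 49.398704528808594)
[0.43930607 0.36603602 0.034     ]
scene [360 220  31  18 324] [374.08950617 229.        ] ((374.79595947265625, 229.3538818359375), (12.898460388183594, 30.41426658630371), 72.47443389892578)
[0.56690726 0.31160733 0.034     ]
scene [474 227  40  31 680] [493.42941176 241.63970588] ((493.1474914550781, 241.37701416015625), (38.92321014404297, 21.510196685791016), 50.19443130493164)
[0.73122595 0.64166252 0.034     ]
scene [196 248  35  35 842] [213.45486936 264.71615202] ((214.21560668945312, 264.3287048339844), (43.68743133544922, 24.53622055053711), 68.62937927246094)
[ 0.54959438 -0.18489949  0.034     ]
```

>>> servo_tool:
  rows:
    - [[39,32,0,0,0,-3],[39,32,0,0,0,-3],[39,32,0,0,0,-4],[39,32,0,0,0,0],[39,32,0,0,0,0],[39,32,0,0,0,0],[39,32,0,0,0,0],[2,3,-20,0,0,0]]

```text
time_s: 1.7
eef_pos: [0.5746, -0.1464, 0.3832]
orientation: [[0.952, -0.305, 0.003], [-0.305, -0.953, -0.0], [0.003, -0.001, -1.0]]
force: [-0.4, -1.4, -0.1]
grip_width: 0.0001
```

```bash
python3 - <<'E'
from h import *
for n in("scene","top"): cv2.imwrite(f"pics/{n}1.png",env.read_camera(n)[:,:,::-1])
a=(120,150,180,130) 
crop("pics/scene1.png",100,110,200,170,4,"pics/s1.png");crop("pics/top1.png",360,110,200,150,4,"pics/t1.png")
E
```

```text
(no output)
```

View pics/s1.png

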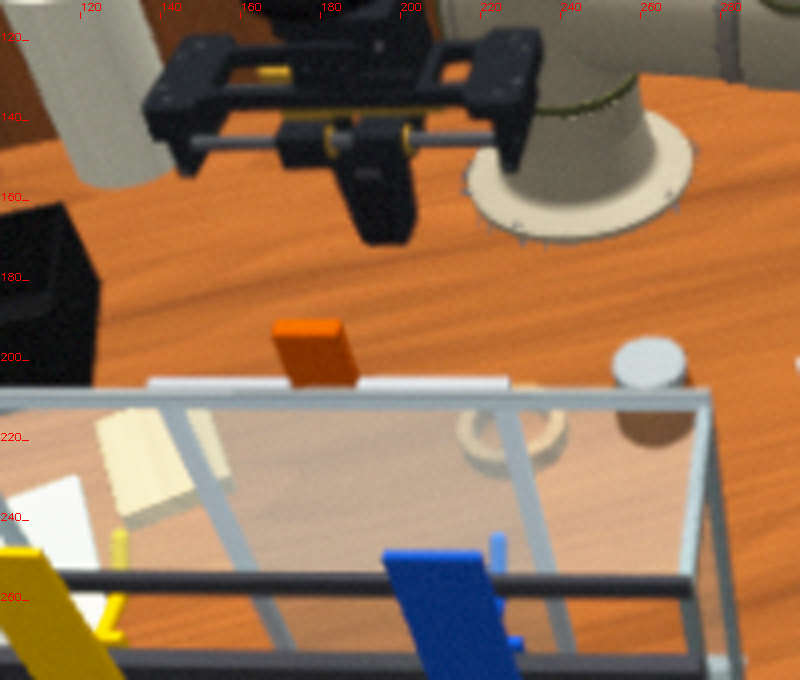

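View pics/t1.png

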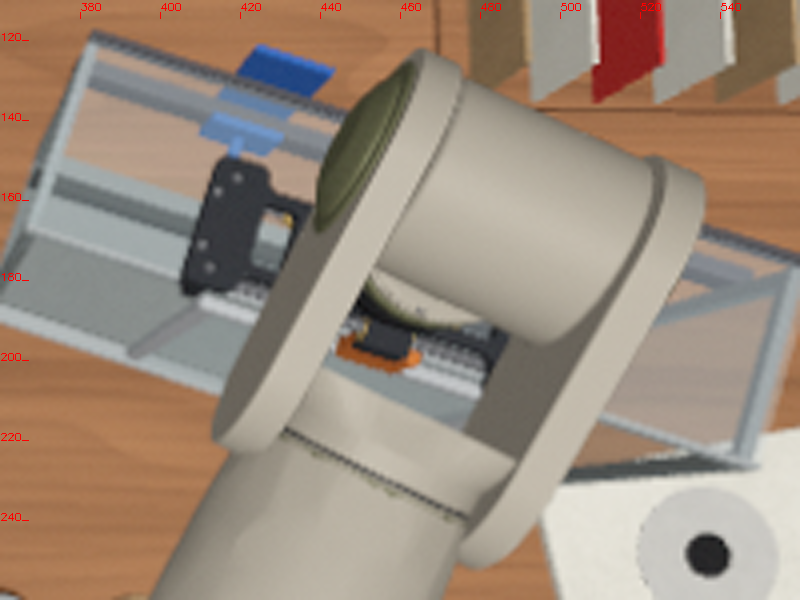

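```bash
python3 - <<'E'
from h import *
from fit import p,w
print(proj("scene",[[.5746,-.1464,.383],[.5746,-.1464,.31]]), "obs tip (192,170)")
for y in(-.0055,.0345): print(y,proj("scene",w(p,(-.043,y,.340))),proj("top",w(p,(-.043,y,.34))))
for y in(.055,.075,.095): print(y,proj("scene",w(p,(-.045,y,.383))))
E
```

```text
[[200.3449616  175.30353747]
 [207.26909661 199.06528426]] obs tip (192,170)
-0.0055 [[169.68723633 190.43388867]] [[463.61900368 198.12568353]]
0.0345 [[186.68096694 190.39084057]] [[447.63479614 192.89052761]]
0.055 [[191.18822456 175.46251264]]
0.075 [[200.06894556 175.41933827]]
0.095 [[208.98912771 175.3788498 ]]
```

```bash
python3 - <<'E'
from h import *
o=env.observe();print(o['time_s'],o['eef_pos'],o['grip_width'])
im=env.read_camera("scene");cv2.imwrite("pics/s2f.png",im[:,:,::-1])
P=o['eef_pos'];R=o['orientation']
q=proj("scene",[P,P+R[:,1]*.0175,P-R[:,1]*.0175,P+R[:,0]*.009,P-R[:,0]*.009])
crop("pics/s2f.png",140,110,110,100,7,"pics/s2.png")
im=cv2.imread("pics/s2.png")
for a in q: cv2.circle(im,(int((a[0]-140)*7),int((a[1]-110)*7)),3,(0,255,255),-1)
cv2.imwrite("pics/s2.png",im)
E
```

```text
1.8 [ 0.57136578 -0.14851495  0.37995636] 0.0009498411999757905
```

View pics/s2.png

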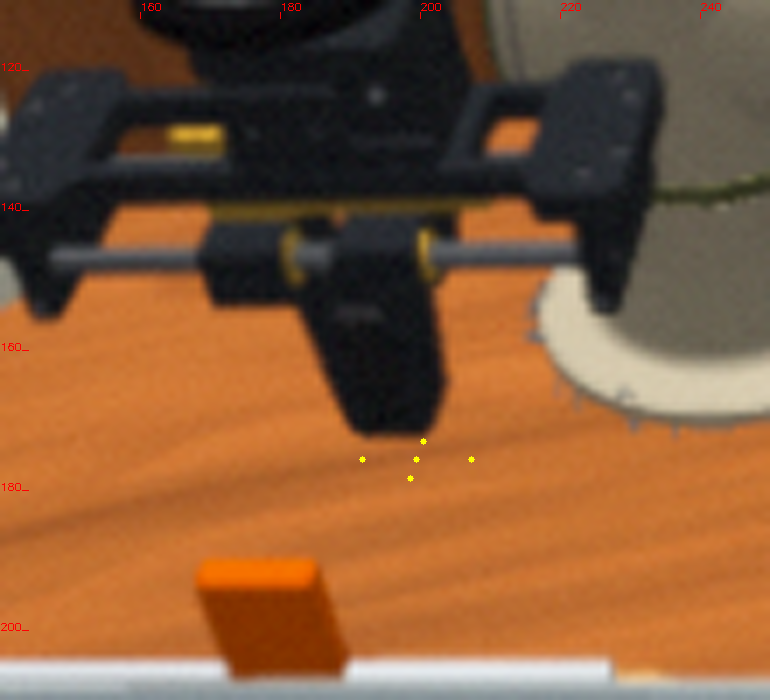

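```bash
python3 - <<'E'
from h import *
P=np.array([.1444,-.5044,.2175]);R=np.array([[.9614,.2752,0],[.2752,-.9614,0],[0,0,-1]])
q=proj("scene",[P]+[P+R[:,1]*a+R[:,0]*b for a in(-.0615,-.044,.044,.0615) for b in(-.009,.009)])
print(q.round(1))
crop("pics/scene0.png",20,90,110,90,7,"pics/s3.png")
im=cv2.imread("pics/s3.png")
for a in q: cv2.circle(im,(int((a[0]-20)*7),int((a[1]-90)*7)),3,(0,255,255),-1)
cv2.imwrite("pics/s3.png",im)
E
```

```text
[[ 88.7 155. ]
 [107.4 146.9]
 [108.4 149.6]
 [102.  148.7]
 [103.  151.5]
 [ 74.3 158.5]
 [ 75.  161.4]
 [ 68.7 160.5]
 [ 69.4 163.4]]
```

View pics/s3.png

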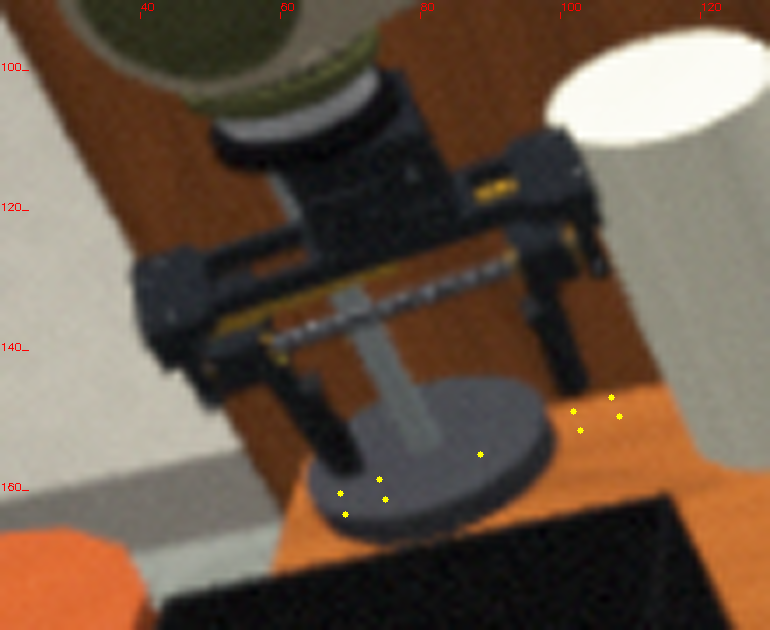

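```bash
python3 - <<'E'
from h import *
print(proj("scene",[[0,0,0.]]),proj("top",[[0,0,0.]]))
t=np.linspace(0,6.28,24)
for n in("scene","top"):
    im=cv2.imread(f"pics/{n}0.png")
    for r,z in((.1,.0),(.09,0),(.08,0)):
        for a in proj(n,np.c_[r*np.cos(t),r*np.sin(t),0*t+z]):
            if 0<a[0]<640 and 0<a[1]<400: cv2.circle(im,(int(a[0]*1),int(a[1])),0,(0,0,255),-1)
    cv2.imwrite("pics/b.png",im); crop("pics/b.png",*((200,90,110,90) if n=="scene" else (300,310,120,90)),6,f"pics/b{n}.png")
E
```

```text
[[245.30889577 152.32439856]] [[358.60167785 385.18773613]]
```

View pics/bscene.png

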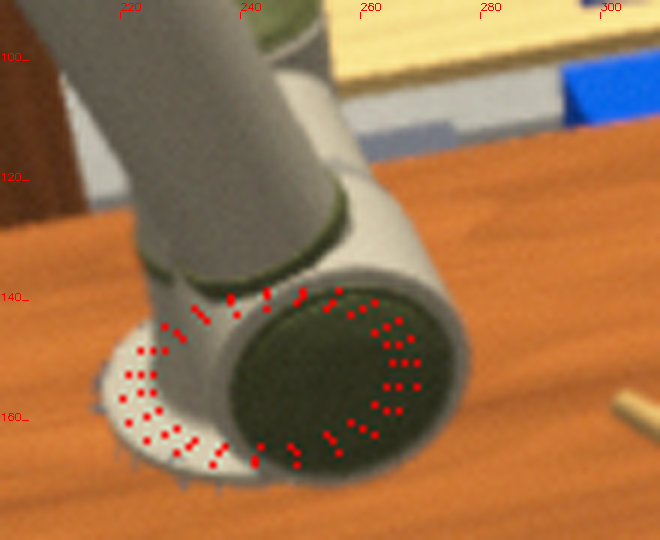

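View pics/btop.png

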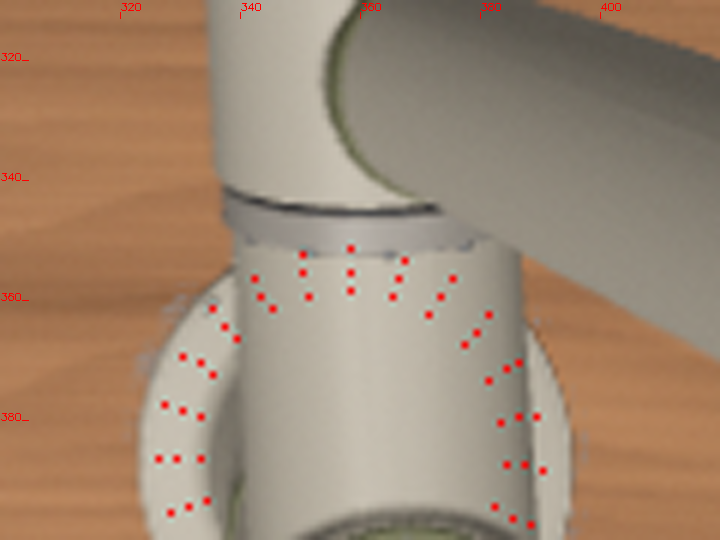

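>>> servo_tool:
  rows:
    - [[0,0,-40,0,0,0],[0,0,-30,0,0,0],[0,0,-10,0,0,0],[0,0,0,0,0,0],[-6.2,-19,0,0,0,0],[-6.2,-19,0,0,0,0],[-6.2,-19,0,0,0,0],[-6.2,-19,0,0,0,0]]

```text
time_s: 2.65
eef_pos: [0.5464, -0.2266, 0.3056]
orientation: [[0.951, -0.309, 0.003], [-0.309, -0.951, -0.001], [0.003, -0.0, -1.0]]
force: [2.4, 1.8, -0.6]
grip_width: 0.0004
```

```bash
python3 - <<'E'
from h import *
im=env.read_camera("scene");cv2.imwrite("pics/s4f.png",im[:,:,::-1])
crop("pics/s4f.png",80,120,180,140,4,"pics/s4.png")
E
```

```text
(no output)
```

View pics/s4.png

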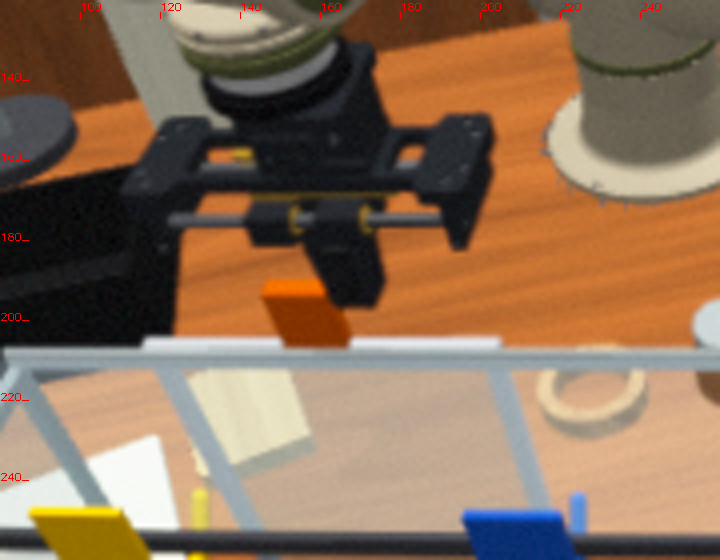

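>>> servo_tool:
  rows:
    - [[-6.2,-19,0,0,0,0],[-6.2,-19,0,0,0,0],[-6.2,-19,0,0,0,0],[-2,-6,0,0,0,0],[-1,-3,0,0,0,0],[0,0,0,0,0,0]]

```text
time_s: 3.3
eef_pos: [0.5248, -0.2916, 0.3037]
orientation: [[0.951, -0.31, 0.001], [-0.31, -0.951, -0.001], [0.001, 0.001, -1.0]]
force: [-0.0, 0.5, 0.1]
grip_width: 0.0008
```

>>> servo_tool:
  rows:
    - [[-1,-3,0,0,0,0],[-1,-3,0,0,0,0],[0,0,0,0,0,0]]

```text
time_s: 3.6
eef_pos: [0.5242, -0.2932, 0.3036]
orientation: [[0.952, -0.305, 0.002], [-0.305, -0.952, 0.008], [0.0, -0.008, -1.0]]
force: [4.6, 21.2, 4.0]
grip_width: 0.0005
```

```bash
python3 - <<'E'
from h import *
from fit import p,w
im=env.read_camera("scene");cv2.imwrite("pics/s5f.png",im[:,:,::-1])
for y in(-.135,-.095): print(y,proj("scene",w(p,(-.043,y,.340))))
h=cv2.cvtColor(im,cv2.COLOR_RGB2HSV);m=cv2.inRange(h,(5,200,190),(15,255,255))[150:230,80:240];ys,xs=np.nonzero(m);print(xs.min()+80,xs.max()+80,ys.min()+150)
crop("pics/s5f.png",80,120,180,140,4,"pics/s5.png")
E
```

```text
-0.135 [[116.03298492 190.60165558]]
-0.095 [[132.35893448 190.54522384]]
116 229 179
```

View pics/s5.png

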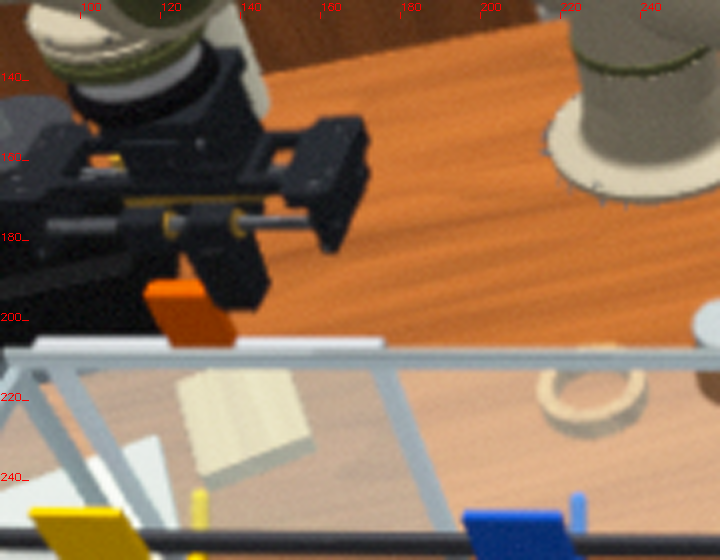

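>>> servo_tool:
  rows:
    - [[3,8,0,0,0,0],[0,0,35,0,0,0],[0,0,45,0,0,0],[-4,20,20,0,0,0],[-8,46,0,0,0,2.5],[-8,46,0,0,0,2.5],[-8,46,0,0,0,2.5],[-8,46,0,0,0,2.5]]

```text
time_s: 4.45
eef_pos: [0.4889, -0.0838, 0.4032]
orientation: [[0.99, -0.138, 0.0], [-0.138, -0.99, -0.001], [0.0, 0.001, -1.0]]
force: [0.7, 0.6, -0.4]
grip_width: 0.0002
```

>>> servo_tool:
  rows:
    - [[-8,46,0,0,0,2.5],[-8,46,0,0,0,2.5],[-8,46,0,0,0,2.5],[-8,46,0,0,0,2.5],[-8,46,0,0,0,2.5],[-8,46,-20,0,0,2.5],[-8,46,-40,0,0,2.5],[-8,46,-40,0,0,2.5]]
  hand: 0.8

```text
time_s: 5.25
eef_pos: [0.428, 0.2663, 0.3176]
orientation: [[0.978, 0.21, 0.002], [0.21, -0.978, -0.0], [0.002, 0.0, -1.0]]
force: [0.6, -0.9, 0.5]
grip_width: 0.0626
```

>>> servo_tool:
  rows:
    - [[-3,24,-20,0,0,0.7],[-3,24,-40,0,0,0.7],[-3,24,-40,0,0,0.7],[-3,24,-40,0,0,0.5],[0,0,-40,0,0,0],[0,0,-30,0,0,0],[0,0,0,0,0,0]]

```text
time_s: 5.95
eef_pos: [0.4147, 0.3596, 0.1048]
orientation: [[0.968, 0.252, -0.006], [0.252, -0.968, -0.004], [-0.007, 0.002, -1.0]]
force: [1.2, -0.0, -0.2]
grip_width: 0.0703
```

```bash
python3 - <<'E'
from h import *
o=env.observe();print(o['eef_pos'],o['joint_pos'].round(2))
im=env.read_camera("scene");cv2.imwrite("pics/s6f.png",im[:,:,::-1])
crop("pics/s6f.png",300,100,120,140,5,"pics/s6.png")
P=o['eef_pos'];R=o['orientation'];im=cv2.imread("pics/s6.png")
for z in(P[2],.032):
  for a in proj("scene",[[P[0],P[1],z]]): cv2.circle(im,(int((a[0]-300)*5),int((a[1]-100)*5)),3,(0,255,255),-1)
cv2.imwrite("pics/s6.png",im)
E
```

```text
[0.4147405  0.3596035  0.10483664] [ 0.5   0.48  1.57 -0.    1.1   1.82]
```

View pics/s6.png

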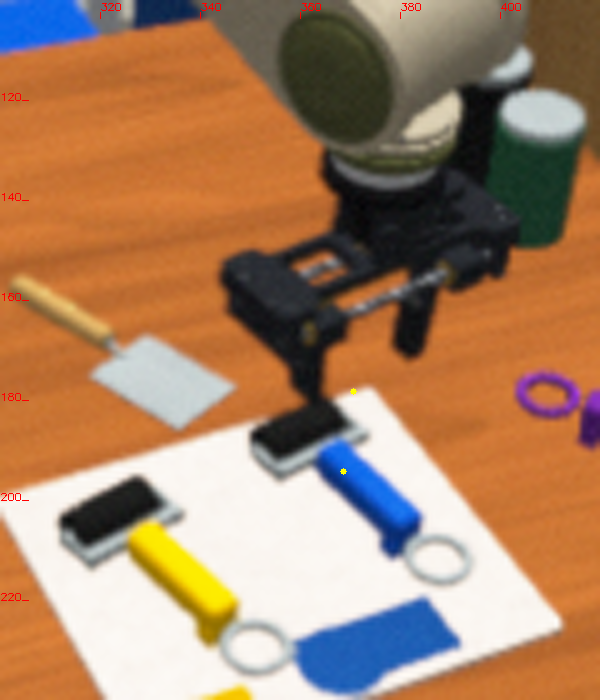

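>>> servo_tool:
  rows:
    - [[0,0,-30,0,0,0],[0,0,-25,0,0,0],[0,0,-20,0,0,0],[0,0,-13,0,0,0],[0,0,0,0,0,0]]

```text
time_s: 6.5
eef_pos: [0.417, 0.3604, 0.0205]
orientation: [[0.968, 0.252, -0.0], [0.252, -0.968, -0.0], [-0.0, 0.0, -1.0]]
force: [-0.8, -0.0, 0.8]
grip_width: 0.0704
```

>>> servo_tool:
  rows:
    - [[0,0,0,0,0,0],[0,0,0,0,0,0],[0,0,0,0,0,0],[0,0,0,0,0,0],[0,0,0,0,0,0],[0,0,0,0,0,0]]
  hand: 0
  grip_force: 40

```text
time_s: 7.1
eef_pos: [0.4169, 0.3606, 0.0205]
orientation: [[0.968, 0.252, 0.0], [0.252, -0.968, 0.001], [0.001, -0.0, -1.0]]
force: [0.3, 0.0, 0.9]
grip_width: 0.0251
```

>>> servo_tool:
  rows:
    - [[0,0,10,0,0,0],[0,0,30,0,0,0],[0,0,40,0,0,0],[0,0,40,0,0,0],[0,0,40,0,0,0],[0,0,0,0,0,0]]

```text
time_s: 7.7
eef_pos: [0.4185, 0.3614, 0.1861]
orientation: [[0.968, 0.252, 0.009], [0.252, -0.968, 0.005], [0.01, -0.002, -1.0]]
force: [0.6, -0.2, -3.3]
grip_width: 0.0247
```

```bash
python3 - <<'E'
from h import *
o=env.observe();print(o['eef_pos'],o['orientation'].round(3),o['grip_width'])
im=env.read_camera("scene");cv2.imwrite("pics/s7f.png",im[:,:,::-1])
im=env.read_camera("top");cv2.imwrite("pics/t7f.png",im[:,:,::-1])
crop("pics/s7f.png",320,80,120,140,5,"pics/s7.png")
crop("pics/t7f.png",190,150,150,120,5,"pics/t7.png")
P=o['eef_pos'];R=o['orientation']; ring=P+R@[.095,0,-.0115];print(ring,proj("scene",ring),proj("top",ring))
E
```

```text
[0.41850203 0.36138899 0.18606557] [[ 0.968  0.252  0.009]
 [ 0.252 -0.968  0.005]
 [ 0.01  -0.002 -1.   ]] 0.024706364243553068
[0.51033812 0.38525306 0.19847077] [[394.61267005 172.90020322]] [[227.40488531 216.35460444]]
```

View pics/s7.png

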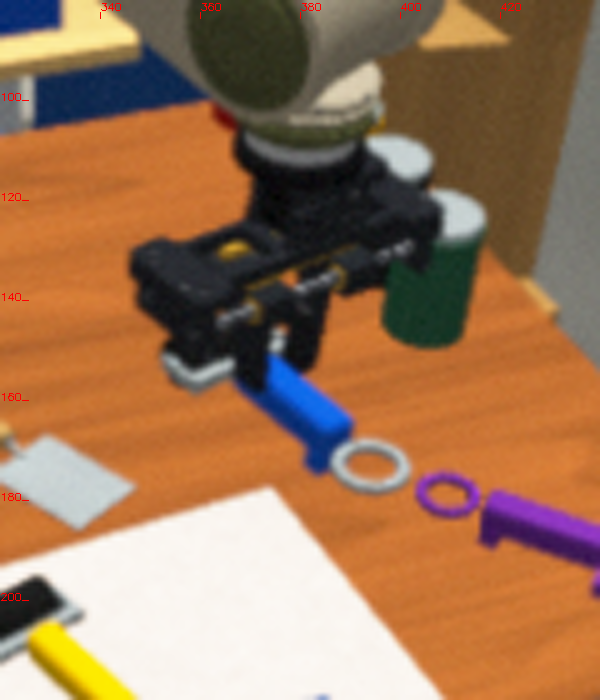

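View pics/t7.png

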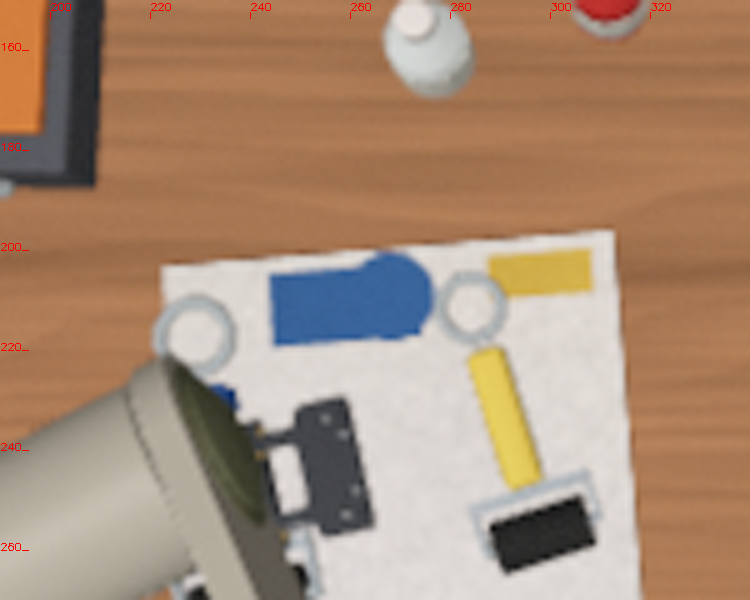

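>>> servo_tool:
  rows:
    - [[7,-32,0,0,0,-4.1],[7,-32,0,0,0,-4.1],[7,-32,0,0,0,-4.1],[7,-32,0,0,0,-4.1],[7,-32,0,0,0,-4.1],[7,-32,0,0,0,-4.1],[7,-32,0,0,0,-4.1],[7,-32,0,0,0,-4.1]]

```text
time_s: 8.6
eef_pos: [0.4719, 0.103, 0.1786]
orientation: [[0.949, -0.316, -0.004], [-0.316, -0.949, 0.0], [-0.003, 0.001, -1.0]]
force: [0.6, -0.5, -1.2]
grip_width: 0.0247
```

>>> servo_tool:
  rows:
    - [[5,-25,0,-2,-6.1,0],[5,-25,0,-2,-6.1,0],[5,-25,0,-2,-6.1,0],[5,-25,0,-2,-6.1,0],[5,-25,0,-2,-6.1,0],[5,-25,0,-2,-6.1,0],[5,-25,0,-2,-6.2,0],[0,0,0,0,0,0]]

```text
time_s: 9.4
eef_pos: [0.5053, -0.0553, 0.1769]
orientation: [[0.71, -0.302, 0.636], [-0.235, -0.953, -0.191], [0.664, -0.013, -0.748]]
force: [0.4, 0.3, -2.5]
grip_width: 0.025
```

```bash
cat > st.py <<'E'
from h import *
import sys
k=sys.argv[1]
o=env.observe();P=o['eef_pos'];R=o['orientation']
print(P.round(4),R.round(3).tolist(),o['joint_pos'].round(2),o['grip_width'],o['force'].round(1),o['time_s'])
ring=P+R@[.095,0,-.0115];print("ring pred",ring,proj("scene",ring),proj("top",ring))
for n in("scene","top"): cv2.imwrite(f"pics/{n}_{k}.png",env.read_camera(n)[:,:,::-1])
crop(f"pics/scene_{k}.png",140,140,180,150,4,f"pics/S{k}.png")
crop(f"pics/top_{k}.png",330,110,180,150,4,f"pics/T{k}.png")
E
python3 st.py 8
```

```text
[ 0.5053 -0.0553  0.1769] [[0.71, -0.302, 0.636], [-0.235, -0.953, -0.191], [0.664, -0.013, -0.748]] [-0.37  0.03  2.16  0.22  0.23  1.32] 0.025003421708643298 [ 0.4  0.3 -2.5] 9.4
ring pred [ 0.56542532 -0.07533685  0.24860358] [[240.53989376 208.07396067]] [[394.94353177 196.46789519]]
```

View pics/S8.png

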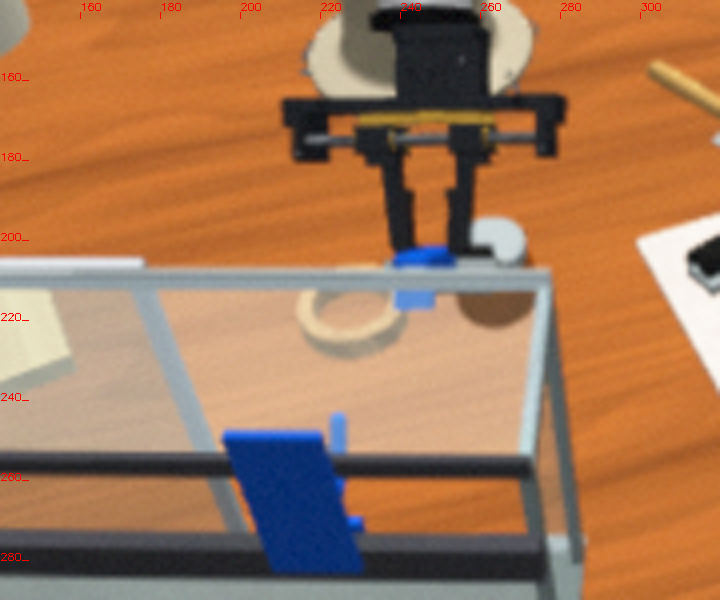

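View pics/T8.png

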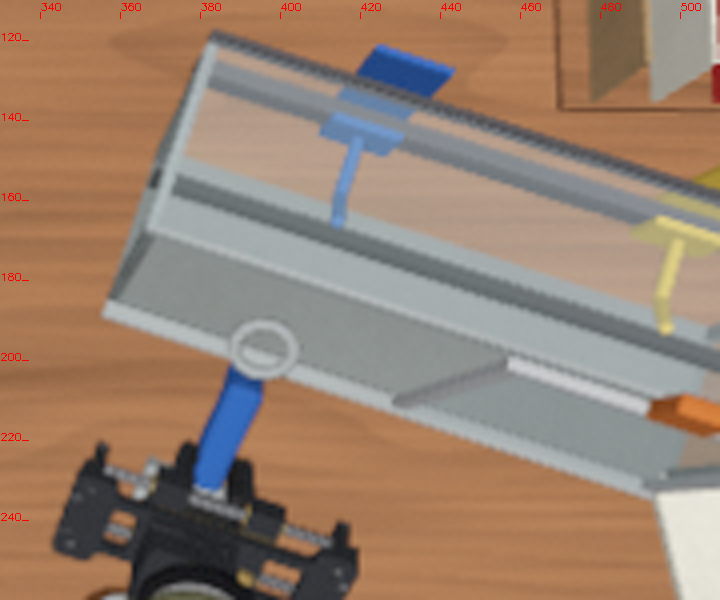

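>>> servo_tool:
  rows:
    - [[-3.5,-11,-6,0,0,0],[-3.5,-11,-6,0,0,0],[14,-4.7,0,0,0,0],[14,-4.7,0,0,0,0],[14,-4.6,0,0,0,0],[0,0,0,0,0,0]]

```text
time_s: 10.1
eef_pos: [0.5434, -0.0903, 0.1677]
orientation: [[0.708, -0.299, 0.64], [-0.232, -0.954, -0.19], [0.667, -0.013, -0.745]]
force: [0.2, 0.0, -2.5]
grip_width: 0.0249
```

```bash
python3 st.py 9
```

```text
[ 0.5434 -0.0903  0.1677] [[0.708, -0.299, 0.64], [-0.232, -0.954, -0.19], [0.667, -0.013, -0.745]] [-0.42  0.14  2.07  0.41  0.22  1.09] 0.024949256635106307 [ 0.2  0.  -2.5] 10.1
ring pred [ 0.60330706 -0.11013774  0.23964167] [[229.53013085 224.36966169]] [[407.09850219 183.13373574]]
```

View pics/S9.png

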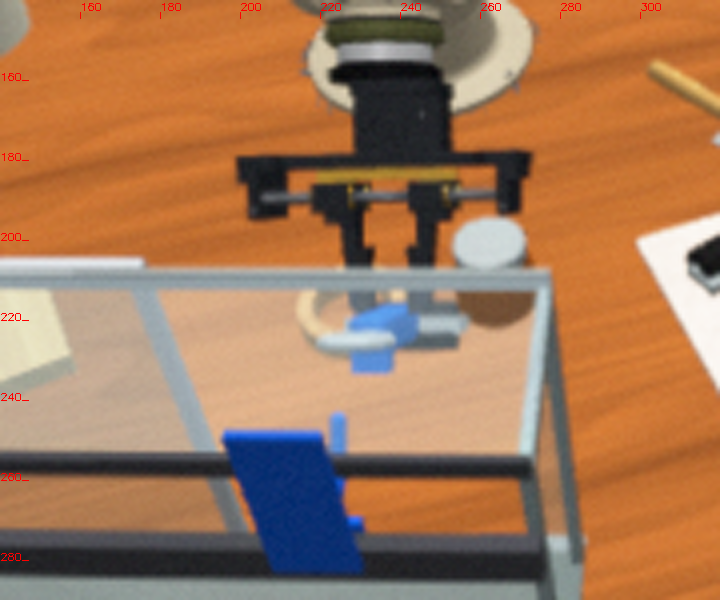

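View pics/T9.png

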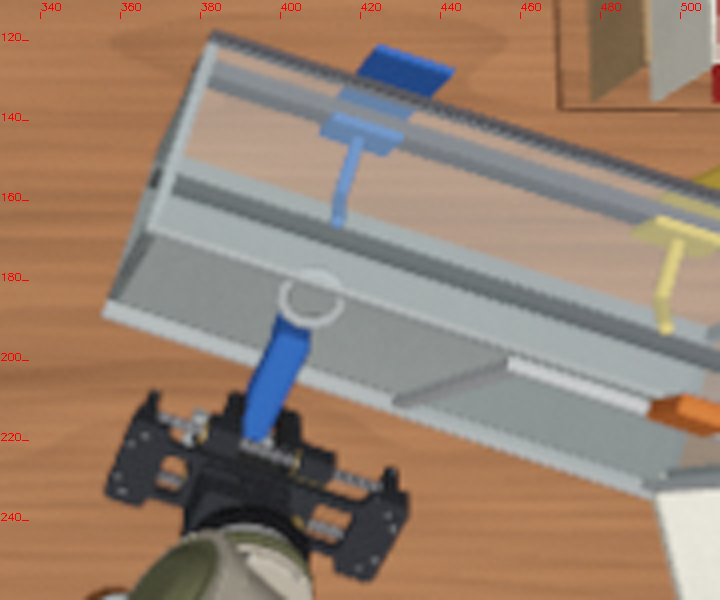

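```bash
python3 - <<'E'
from h import *
cx=np.array([.9506,-.3104,0]);cy=np.array([.3104,.9506,0])
r,e=tri((228.8,225),(407.8,184.5));t,e2=tri((224.5,244.3),(414.4,166.2))
print(r,e,t,e2);d=t-r;print("tip-ring cab",d@cx,d@cy,d[2])
E
```

```text
[ 0.60034286 -0.11263418  0.23506102] 0.00066160826302057 [ 0.65243054 -0.13210397  0.22898967] 0.0018542866272117005
tip-ring cab 0.055557967341873814 -0.0023399656933374164 -0.00607135384590618
```

>>> servo_tool:
  rows:
    - [[13.5,-7,-1.5,0,0,0],[14.3,-4.7,0,0,0,0],[9.5,-3.1,0,0,0,0],[0,0,0,0,0,0]]

```text
time_s: 10.6
eef_pos: [0.5798, -0.1055, 0.1662]
orientation: [[0.707, -0.3, 0.64], [-0.232, -0.954, -0.191], [0.668, -0.013, -0.744]]
force: [0.1, 0.1, -2.0]
grip_width: 0.0248
```

```bash
python3 st.py 10
```

```text
[ 0.5798 -0.1055  0.1662] [[0.707, -0.3, 0.64], [-0.232, -0.954, -0.191], [0.668, -0.013, -0.744]] [-0.42  0.22  1.98  0.37  0.24  1.13] 0.0247737206279397 [ 0.1  0.1 -2. ] 10.6
ring pred [ 0.63964574 -0.12526137  0.23816113] [[225.52867423 237.13600689]] [[412.38302828 170.08153948]]
```

View pics/S10.png

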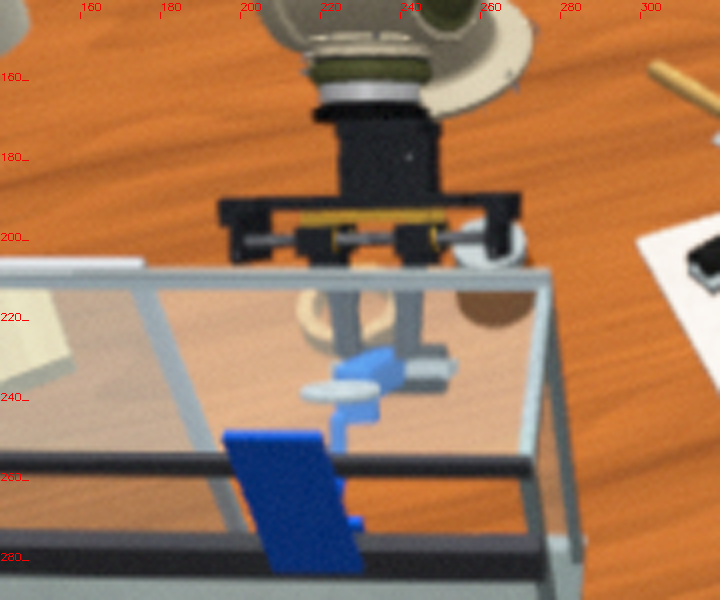

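View pics/T10.png

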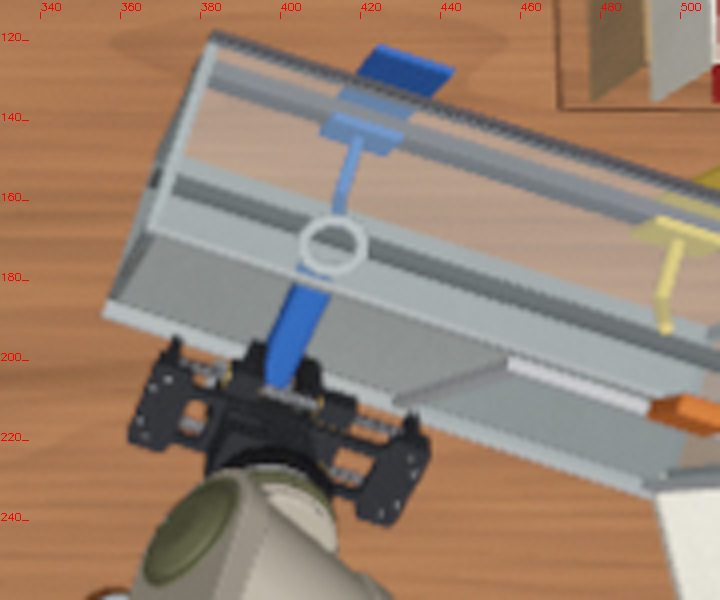

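```bash
python3 - <<'E'
from h import *
cx=np.array([.9506,-.3104,0]);cy=np.array([.3104,.9506,0])
r,e=tri((225.2,237.8),(413.3,171.25));t,e2=tri((224.5,244.3),(414.4,166.2))
print(r,e);d=t-r;print("tip-ring cab",d@cx,d@cy,d[2])
E
```

```text
[ 0.63736401 -0.12757711  0.23399068] 0.0021342804349944186
tip-ring cab 0.0157273810338697 0.00037341597807747333 -0.0050010110768701765
```

>>> servo_tool:
  rows:
    - [[9.5,-3.1,0,0,0,0],[8.6,-2.8,0,0,0,0],[0,0,0,0,0,0]]

```text
time_s: 11.0
eef_pos: [0.5986, -0.1119, 0.1664]
orientation: [[0.707, -0.301, 0.64], [-0.232, -0.954, -0.192], [0.668, -0.013, -0.744]]
force: [-0.8, -0.5, -2.5]
grip_width: 0.0249
```

```bash
python3 st.py 11
```

```text
[ 0.5986 -0.1119  0.1664] [[0.707, -0.301, 0.64], [-0.232, -0.954, -0.192], [0.668, -0.013, -0.744]] [-0.41  0.26  1.92  0.34  0.25  1.16] 0.024884766067062268 [-0.8 -0.5 -2.5] 11.0
ring pred [ 0.65834925 -0.13174987  0.23849666] [[223.85041959 243.57416256]] [[414.70106699 163.32603072]]
```

View pics/S11.png

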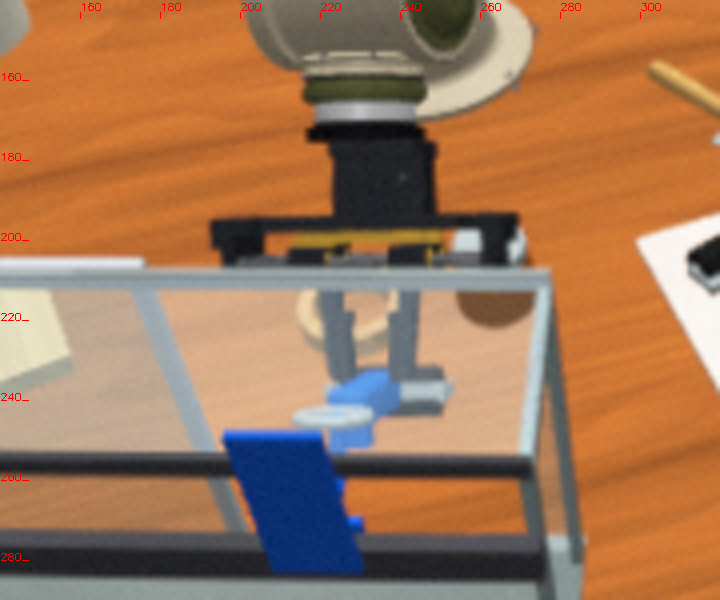

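View pics/T11.png

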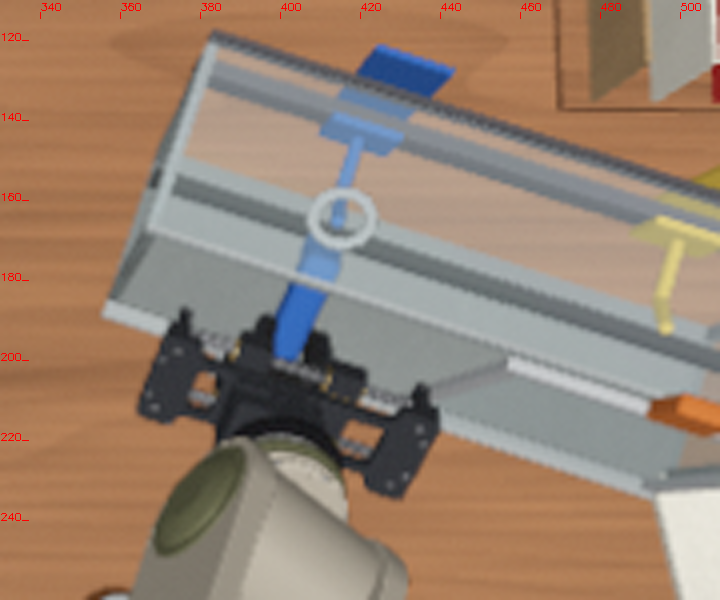

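>>> servo_tool:
  rows:
    - [[4.8,-1.6,-6,0,0,0],[4.8,-1.6,-6,0,0,0],[4.8,-1.6,-6,0,0,0],[4.8,-1.6,-6,0,0,0],[0,0,-4,0,0,0],[0,0,0,0,0,0]]

```text
time_s: 11.7
eef_pos: [0.6165, -0.1178, 0.1372]
orientation: [[0.708, -0.3, 0.639], [-0.232, -0.954, -0.191], [0.667, -0.013, -0.745]]
force: [-0.1, -0.6, -2.8]
grip_width: 0.0249
```

```bash
python3 st.py 12
```

```text
[ 0.6165 -0.1178  0.1372] [[0.708, -0.3, 0.639], [-0.232, -0.954, -0.191], [0.667, -0.013, -0.745]] [-0.41  0.34  1.9   0.43  0.19  1.08] 0.024949674172340598 [-0.1 -0.6 -2.8] 11.7
ring pred [ 0.67645588 -0.13765215  0.20909087] [[224.71284572 257.81698094]] [[414.2602545  159.17743389]]
```

View pics/S12.png

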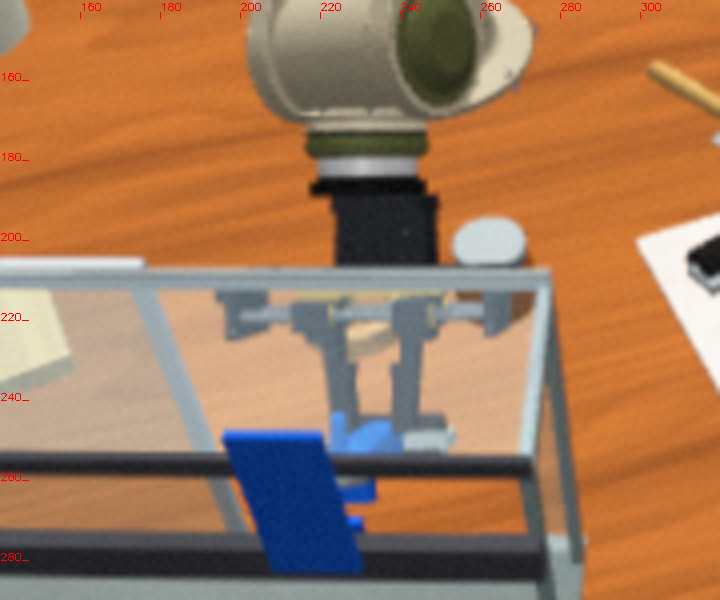

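View pics/T12.png

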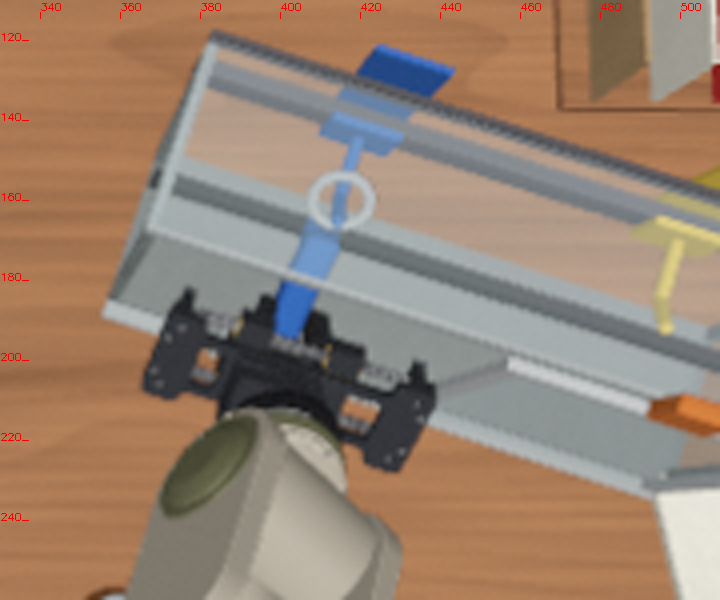

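>>> servo_tool:
  rows:
    - [[0.5,0,-2,0,0,0],[0.5,0,-2,0,0,0],[0,0,0,0,0,0]]

```text
time_s: 12.1
eef_pos: [0.6178, -0.1179, 0.1341]
orientation: [[0.707, -0.3, 0.64], [-0.232, -0.954, -0.192], [0.668, -0.013, -0.744]]
force: [0.8, 0.3, -1.1]
grip_width: 0.0249
```

>>> servo_tool:
  rows:
    - [[0,0,0,0,0,0],[0,0,0,0,0,0],[0,0,0,0,0,0],[0,0,0,0,0,0],[0,0,0,0,0,0],[0,0,0,0,0,0]]
  hand: 0.7

```text
time_s: 12.7
eef_pos: [0.6178, -0.1179, 0.1343]
orientation: [[0.707, -0.3, 0.64], [-0.232, -0.954, -0.192], [0.668, -0.013, -0.744]]
force: [-0.6, 0.5, 0.7]
grip_width: 0.0617
```

```bash
python3 st.py 13
```

```text
[ 0.6178 -0.1179  0.1343] [[0.707, -0.3, 0.64], [-0.232, -0.954, -0.192], [0.668, -0.013, -0.744]] [-0.41  0.35  1.9   0.45  0.18  1.06] 0.06166333379613506 [-0.6  0.5  0.7] 12.7
ring pred [ 0.6776601  -0.13772632  0.20628596] [[224.97110637 258.93951113]] [[414.04759483 158.97501159]]
```

View pics/S13.png

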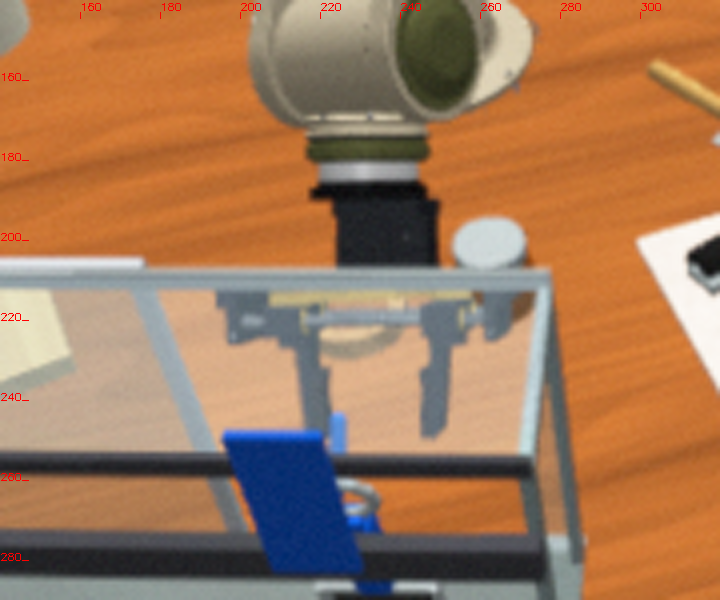

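View pics/T13.png

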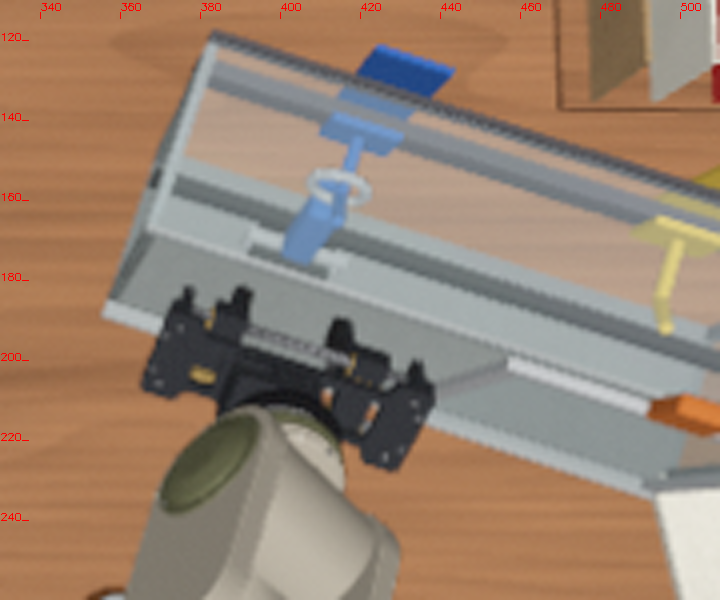

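>>> servo_tool:
  rows:
    - [[-14,4.6,0,0,0,0],[-24,7.8,0,0,0,0],[-24,7.8,0,0,0,0],[-24,7.8,0,0,0,0],[-24,7.8,10,0,0,0],[-10,3,40,0,0,0],[0,0,40,2.2,6.6,0],[0,0,40,2.2,6.6,0]]

```text
time_s: 13.6
eef_pos: [0.506, -0.0735, 0.231]
orientation: [[0.809, -0.282, 0.515], [-0.259, -0.959, -0.118], [0.528, -0.038, -0.849]]
force: [0.2, 1.1, 0.2]
grip_width: 0.0616
```

```bash
python3 st.py 14
```

```text
[ 0.506  -0.0735  0.231 ] [[0.809, -0.282, 0.515], [-0.259, -0.959, -0.118], [0.528, -0.038, -0.849]] [-0.43 -0.01  1.95  0.18  0.66  1.32] 0.06163088670505621 [0.2 1.1 0.2] 13.6
ring pred [ 0.5769379  -0.09680088  0.29089419] [[229.82505948 200.94376181]] [[406.30616347 190.10210948]]
```

View pics/S14.png

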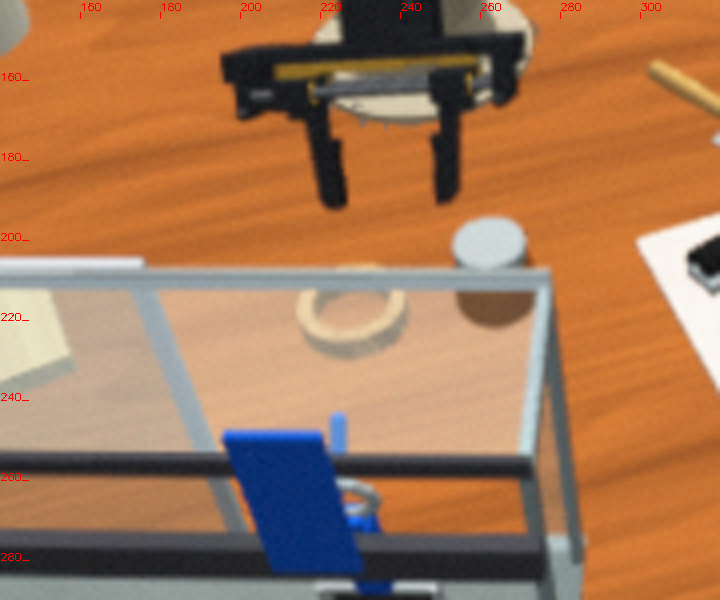

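View pics/T14.png

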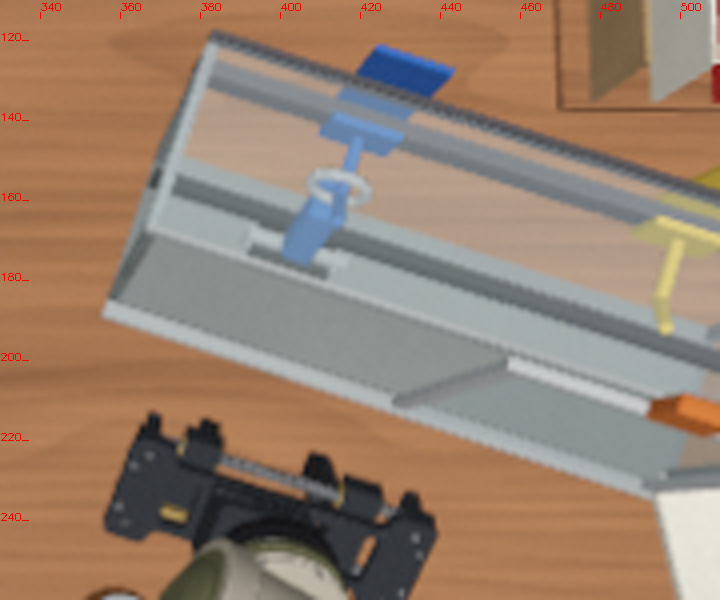

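>>> servo_tool:
  rows:
    - [[0,0,40,2.2,6.6,0],[0,0,40,2.2,6.6,0],[0,0,40,2.2,6.6,0],[0,0,40,2.2,6.6,0],[0,0,10,1,3,0],[0,-20,0,0,0,0],[0,-40,0,0,0,0],[0,-40,0,0,0,0]]
  hand: 0

```text
time_s: 14.5
eef_pos: [0.5101, -0.174, 0.3771]
orientation: [[0.95, -0.296, 0.098], [-0.3, -0.953, 0.029], [0.085, -0.057, -0.995]]
force: [0.3, -0.1, 0.4]
grip_width: 0.0007
```

>>> servo_tool:
  rows:
    - [[-2.5,-42,10,-0.8,2.8,0],[-2.5,-42,0,-0.9,2.8,0],[-2.5,-42,0,0,0,-0.5],[-2.5,-42,0,0,0,0],[-2.5,-42,0,0,0,0],[0,0,0,0,0,0]]

```text
time_s: 15.1
eef_pos: [0.4964, -0.3878, 0.3843]
orientation: [[0.95, -0.313, -0.002], [-0.313, -0.95, 0.001], [-0.002, -0.001, -1.0]]
force: [0.3, 0.2, -1.6]
grip_width: 0.0007
```

>>> servo_tool:
  rows:
    - [[0,0,-40,0,0,0],[0,0,-30,0,0,0],[0,0,-10,0,0,0],[0,0,0,0,0,0],[6.2,19,0,0,0,0],[6.2,19,0,0,0,0],[6.2,19,0,0,0,0],[6.2,19,0,0,0,0]]

```text
time_s: 15.9
eef_pos: [0.523, -0.3054, 0.3094]
orientation: [[0.951, -0.309, 0.002], [-0.309, -0.951, -0.003], [0.003, 0.003, -1.0]]
force: [1.6, -3.3, 1.4]
grip_width: 0.0005
```

```bash
python3 st.py 15
```

```text
[ 0.523  -0.3054  0.3094] [[0.951, -0.309, 0.002], [-0.309, -0.951, -0.003], [0.003, 0.003, -1.0]] [-0.72  0.46  1.06 -0.    1.62  1.16] 0.0005024244725490756 [ 1.6 -3.3  1.4] 15.9
ring pred [ 0.613316   -0.33466622  0.32117663] [[122.02420676 225.94839336]] [[505.22372575 174.86710994]]
```

View pics/scene_15.png

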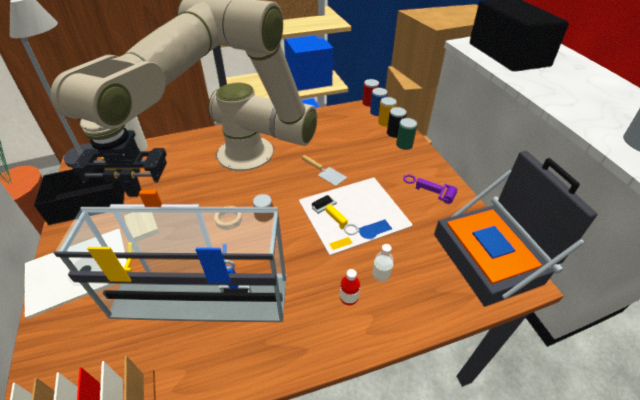

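>>> servo_tool:
  rows:
    - [[6.2,19,0,0,0,0],[6.2,19,0,0,0,0],[6.2,19,0,0,0,0],[6.2,19,0,0,0,0],[6.2,19,0,0,0,0],[6.2,19,0,0,0,0],[6.2,19,0,0,0,0],[5,15,0,0,0,0]]

```text
time_s: 16.8
eef_pos: [0.5707, -0.1584, 0.3086]
orientation: [[0.951, -0.309, 0.001], [-0.309, -0.951, -0.002], [0.001, 0.002, -1.0]]
force: [-0.5, -3.1, 1.8]
grip_width: 0.0002
```

>>> servo_tool:
  rows:
    - [[1,3,0,0,0,0],[1,3,0,0,0,0],[1,3,0,0,0,0],[0,0,0,0,0,0]]

```text
time_s: 17.2
eef_pos: [0.5734, -0.1504, 0.308]
orientation: [[0.951, -0.31, 0.0], [-0.31, -0.951, -0.001], [0.0, 0.001, -1.0]]
force: [-0.6, -0.2, -0.5]
grip_width: 0.0004
```

>>> servo_tool:
  rows:
    - [[1,3,0,0,0,0],[1,3,0,0,0,0],[1,3,0,0,0,0],[0,0,0,0,0,0]]

```text
time_s: 17.6
eef_pos: [0.5765, -0.141, 0.3079]
orientation: [[0.951, -0.31, -0.0], [-0.31, -0.951, -0.002], [0.0, 0.001, -1.0]]
force: [-0.8, -1.7, 0.1]
grip_width: 0.0006
```

>>> servo_tool:
  rows:
    - [[0.7,2,0,0,0,0],[0.7,2,0,0,0,0],[0,0,0,0,0,0]]

```text
time_s: 17.9
eef_pos: [0.5766, -0.1407, 0.308]
orientation: [[0.95, -0.313, -0.003], [-0.313, -0.95, -0.008], [-0.0, 0.008, -1.0]]
force: [-8.3, -17.3, 1.0]
grip_width: 0.0004
```

>>> servo_tool:
  rows:
    - [[-2,-6,0,0,0,0],[-3,-9,0,0,0,0],[0,0,40,0,0,0],[0,0,50,0,0,0],[-40,-25,10,0,0,0],[-40,-25,0,0,0,0],[-40,-25,0,0,0,0],[-40,-25,0,0,0,0]]

```text
time_s: 18.7
eef_pos: [0.4112, -0.2527, 0.408]
orientation: [[0.951, -0.309, 0.001], [-0.309, -0.951, -0.001], [0.001, 0.001, -1.0]]
force: [0.0, -1.2, -1.3]
grip_width: 0.0002
```

```bash
python3 st.py 16; python3 - <<'E'
from h import *
from fit import p,w
for y in(.095,.135): print(y,proj("scene",w(p,(-.043,y,.340))))
E
```

```text
[ 0.4112 -0.2527  0.408 ] [[0.951, -0.309, 0.001], [-0.309, -0.951, -0.001], [0.001, 0.001, -1.0]] [-0.79  0.16  1.2  -0.    1.77  1.09] 0.0001630011804060604 [ 0.  -1.2 -1.3] 18.7
ring pred [ 0.50157397 -0.28205151  0.41957357] [[133.04343319 155.18559852]] [[504.06761515 216.76435546]]
0.095 [[212.68737366 190.33365686]]
0.135 [[230.05219012 190.30111451]]
```

View pics/scene_16.png

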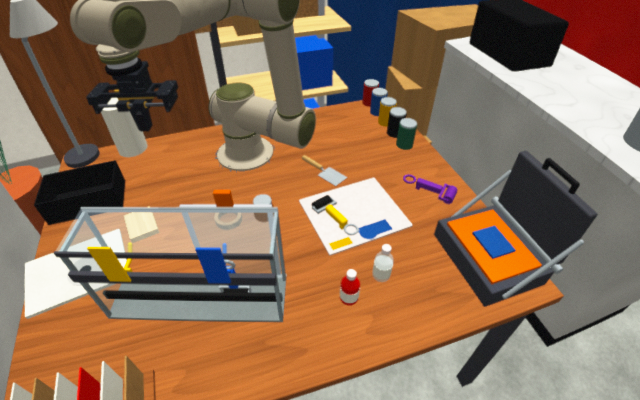

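View pics/S16.png

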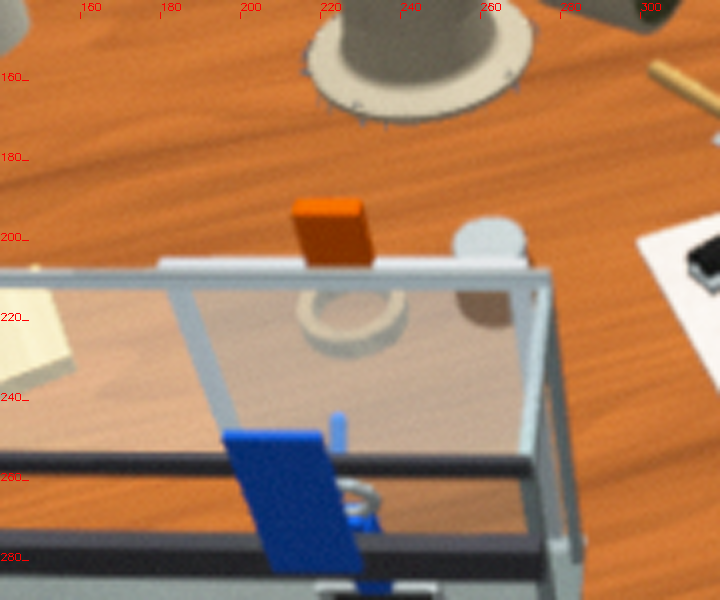

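View pics/top_16.png

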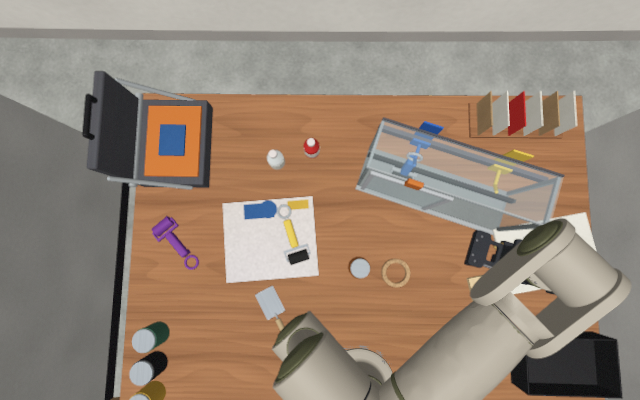

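The screen is closed: the tab spans u 213–230, as predicted for +0.115. The ring hangs at about (226,264) in the scene view, and the other objects are unmoved. I'll hand in now.

>>> servo_tool:
  rows:
    - [[0,0,0,0,0,0],[0,0,0,0,0,0],[0,0,0,0,0,0]]

```text
time_s: 19.1
eef_pos: [0.4137, -0.2516, 0.4078]
orientation: [[0.951, -0.308, -0.0], [-0.308, -0.951, -0.001], [0.0, 0.001, -1.0]]
force: [0.2, -0.3, 0.1]
grip_width: 0.0003
```

```bash
python3 -c "
from bench import env
import cv2,numpy as np
a=env.read_camera('scene').astype(int);b=cv2.imread('pics/scene_16.png')[:,:,::-1].astype(int)
print('roller area diff',np.abs(a-b)[240:310,195:270].mean())
print(env.close_job())"
```

```text
roller area diff 2.1245079365079365
the job is handed in; nothing more can be done
None
```

The blue roller is hanging by its ring on the blue hook with the screen closed over it, and I handed the job in at about 19 s.

- **Steps:** I slid the screen to its right stop, where the push force rose to about 21 N. I then gripped the roller by its handle, threaded its ring over the hook's tip down to the elbow and let go. Last, I pushed the screen back to its left stop, at about 19 N.
- **Last checks:** The orange tab's pixels match the position with the blue hook covered. The roller looked the same in pictures about 0.4 s apart, with only a noise-level difference. By eye, the yellow roller, bottles, jar and tape are where they started. The gripper is clear of everything.
- **Disagreements:**
    - The fingertips looked about 10–15 mm shorter in the pictures than the stated TCP.
    - The grip ended about 7 mm above the handle's axis.
    - The ring sat about 3–4 mm from where the grip predicted, so I used the camera positions to line up with the hook.
    - The roller was tilted about 42° instead of 45°, which made no difference.

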